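# Turn the rinsed jar over onto its drying post

## Robot

A 6-joint arm with a two-finger parallel gripper is mounted at the origin on the work surface. World frame = base frame: x ahead of the robot, y to its left, z up, the work surface at z = 0. Lengths are in mm, angles in rad, forces in N, time in s.
With the tool pointing down it reaches from about 375 to 900 mm from the base axis. Payload 3.1 kg.
Tool frame: the origin (TCP) lies midway between the tips of the shut fingers; the grasp point (between the pads) lies 19 mm behind it (bot.hold_point_z is the z of the grasp point in the tool frame, in mm); z points along the fingers, y is the line along which they close (so a half turn about z gives the same grasp; the last joint's range is limited). The gripper opens to 87 mm and grips with 3 to 60 N. Pads are 19 mm wide; open, the fingers measure 117 mm over their backs; the gripper's body (75 mm by 190 mm) begins 51 mm behind the grasp point.
Start: joints at [-0.178, 0.527, 1.433, -0, 1.181, -0.178], TCP at [624.977, 0.034, 182.848] pointing down, gripper open.
Joint ranges: [-3.08, 3.08], [-0.75, 2.2], [0.22, 2.44], [-1.43, 4.57], [0, 2.65], [-2.85, 2.85]. Speed limits (rad/s): [2.79, 2.79, 3.14, 3.14, 3.14, 3.14].

## Interface

Orientations are given as a unit quaternion [x, y, z, w].
In Python, from station import bot, vision gives the robot as it stands.
- The arm moves only by the tool apply_moves, never from a script. Its argument "commands" is a list of rows, each a list of 7 numbers: the turn, a rotation vector about the tool's x, y, z normalised to -1 to 1, where 1 is 0.15 rad, then the shift along the tool's x, y, z normalised to -1 to 1, where 1 is 0.06 m, then the opening, from -1 (shut) to 1 (fully open). In form: [[rx, ry, rz, tx, ty, tz, fingers], ...]. A call has 1 to 12 rows; each row shifts and turns the commanded pose from where the row before left it, along the tool's axes as they then stand; what a row does not reach is not made up. A row lasts 1/8 s, in which the tool goes at most 62.5 mm and 10.7 degrees, less where a joint would pass 70% of its speed; a pose out of reach is approached as far as the arm can. A call with a number of a shift or a turn outside -1 to 1 is refused whole. A call with a gripper value outside its range is refused whole. The fingers move at their own pace and stop on an object; the grip force is fixed at half the most. Time passes only in rows, so rows that do not move let the fingers close. It gives the time, the measured TCP pose, the force, the opening and the grip force at its end, in the units of the state.
- bot.read_state(): the state, without advancing time (a new reading comes with each control period).
- vision.camera(name): name is "scene" or "side" or "wrist"; returns the picture (384x512x3 uint8, red, green, blue); there is no depth.
- vision.camera_model(name): a dict with "fovy" (degrees; the focal length in pixels is half the picture's height over the tangent of half this angle, whatever the lens; pixels are square), "cx", "cy" (the principal point, pixels), "k1" (the pictures are not rectified: a ray, as slopes to the right and down, at radius r is drawn at 1 + k1 r^2 times it, then the intrinsics apply), "R" (3x3) and "t" (3): a world point X has camera coordinates R X + t. Camera axes: x right, y down, z forward; pixel columns grow to the right and rows downward; lengths in mm; the calibration is good to about 2 mm. A picture is of the moment at which its call begins: read the wrist's pose just before it. camera_model takes no time and is no camera call; for the wrist camera it gives the pose at the moment of the call.
- bot.job_done(): hands the job in; it is judged then, once.
The state is a dict: "t": time; "qpos": joint angles; "joint_vel": joint speeds; "effort": joint torques, N m; "tool_pos": TCP position; "orientation": TCP orientation; "force": force on the tool from outside, world axes, zero at the start; "ft_torque": the same for the moment, N m; "opening": finger opening in mm; "grip_force": force on a finger pad.
Only numpy, scipy, OpenCV 4.12 (cv2) and the standard library are available. Lean on these libraries where they do the work, as an engineer would, in place of code of your own. Each camera call takes 0.05 s, during which the arm holds its last target. There are 200 camera calls.

## Task

Tip the square steel rinsing jar that stands mouth up on the green mat over onto its side on the mat. Then pick it up and set it mouth down over the free post of the drying stand, fully home so that its rim lies flat on the stand's plate, lowering it gently rather than dropping it, and let go. Leave the jar that is already drying on the other post, the parts tray, the screwdriver and the loupe as they are.

Things in the scene. Friction and masses are not known exactly. Their poses are not given: they have to be found in the camera images.
- jar: open square steel jar with plain flat sides, 56 mm square outside, 48 mm inside, 110 mm tall, walls 4 mm, bottom 5 mm thick, about 0.2 kg; starts standing mouth up on the green mat (mat top 2 mm above the table); it does not roll when lying. Origin: centre of its underside; z runs from the bottom to the mouth, x and y are normal to its flat sides
- jar_mouth (a point): centre of the jar's mouth, in the plane of the rim, 110 mm from the jar's origin along its z. Pushed near the top of one side, the standing jar topples over the bottom edge of the far side (past about 30 degrees of lean it falls by itself)
- stand: fixed white drying stand: a plate 250 x 110 x 12 mm with two upright grey posts 130 mm apart on its long centre line. Origin: on the mat under the free post (the one nearer the robot); x points along the plate to the occupied post at x = 130 mm, z up. The plate spans x = -60 to 190 mm and y = -55 to 55 mm
- post_foot (a point): centre of the free post at the plate's top face (14 mm above the table), where the plane of the jar's rim ends up. The post is 38 mm in diameter up to 55 mm above this point and then tapers to 18 mm at its tip
- post_tip (a point): top of the free post, 85 mm above post_foot
- dry_jar: a second, equal jar that already hangs mouth down on the stand's farther post, loose; origin at its underside's centre, which is now on top; to be left alone
- parts_tray: low red compartment tray 100 x 150 x 22 mm on the mat beyond the work; origin under its centre; to be left alone
- screwdriver: screwdriver 140 mm long lying on the mat near its left (+y) edge; to be left alone
- loupe: black eyepiece loupe, 36 mm wide and 32 mm tall, standing on the mat near the robot; origin under its centre; to be left alone

How it is judged (in metres and radians):
On the way:
1. the jar lies on its side on the mat (angle between jar's own z axis and vertical between 1.45 and 1.69 rad and height (world z) of each of jar, jar_mouth below 0.036 m), for 0.2 s.
At the end, for the whole second after the job is handed in: the jar is mouth down over the free post (within 5 degrees of upside down), its mouth centred on the post within 12 mm and its rim within 4 mm of the stand's plate, at rest and released (angle between jar's own z axis and vertical above 3.05 rad and horizontal distance between jar_mouth and post_foot below 0.012 m and z of jar_mouth in the frame of post_foot between -0.004 and 0.004 m and linear speed of jar below 0.02 m/s); the robot touches nothing.
It fails at once if the jar is dropped onto the stand (faster than 0.8 m/s within 60 mm of the free post's axis) (horizontal distance between jar_mouth and post_foot below 0.06 m and linear speed of jar above 0.8 m/s).
It fails at once if a bystander (drying jar, parts tray, screwdriver or loupe) is moved by more than 20 mm (distance of any of dry_jar, parts_tray, screwdriver, loupe from where it was at the start of the episode above 0.02 m).
It also fails if it takes over 53 s, if anything falls off the work surface, if the arm or the gripper's body presses on something with over 40 N, if the wrist force passes 120 N, or if a joint passes its speed limit or range.

## Working session

There is one attempt and no reset: what is moved stays moved. The work goes in short steps, Python scripts to look and compute and a tool call to move; the robot and the scene stay as the last step left them, time stands still between calls to the robot, and variables do not carry over. Pictures are saved under pics/ and viewed, at most 10 in all, crops included, and the job is handed in when it is done.

Besides the shell and the picture viewer there is one more tool, called after "Emit:" as name(argument=value, ...), one argument or row to a line, values as JSON. apply_moves: Moves the arm, as the interface text tells. Its arguments: {"type":"object","properties":{"commands":{"type":"array","items":{"type":"array","items":{"type":"number","minimum":-1,"maximum":1}}}},"required":["commands"]}

```bash
mkdir -p pics; ls
cat > h.py <<'E'
import numpy as np, cv2
from station import bot, vision
def snap(n,f):
    m=vision.camera_model(n); im=vision.camera(n); cv2.imwrite(f'pics/{f}.png',im[:,:,::-1].copy()); return im,m
def K(m):
    f=192/np.tan(np.radians(m['fovy'])/2); return np.array([[f,0,m['cx']],[0,f,m['cy']],[0,0,1.]]),np.array([m['k1'],0,0,0,0.])
def plane(m,px,z):
    k,d=K(m); p=cv2.undistortPoints(np.array(px,float).reshape(-1,1,2),k,d).reshape(-1,2)
    R=np.array(m['R']);t=np.array(m['t']); C=-R.T@t
    D=np.c_[p,np.ones(len(p))]@R
    return C+D*((z-C[2])/D[:,2:])
def proj(m,X):
    k,d=K(m); return cv2.projectPoints(np.array(X,float).reshape(-1,1,3),cv2.Rodrigues(np.array(m['R']))[0],np.array(m['t'],float),k,d)[0].reshape(-1,2)
E
python3 - <<'E'
from h import *
a,m=snap('scene','s0'); b,m2=snap('side','d0')
for q in(m,m2): print({k:np.round(v,3).tolist() for k,v in q.items()}, -np.array(q['R']).T@q['t'])
print(bot.read_state())
E
```

```text
pics
{'fovy': 50.907, 'cx': 250.223, 'cy': 190.415, 'k1': 0.051, 'R': [[0.02, 1.0, -0.01], [0.67, -0.021, -0.742], [-0.742, 0.008, -0.67]], 't': [-76.411, -284.747, 1512.189]} [1314.60161398   58.23848962  801.2897754 ]
{'fovy': 48.317, 'cx': 252.788, 'cy': 194.73, 'k1': 0.046, 'R': [[0.785, -0.619, 0.012], [-0.443, -0.575, -0.688], [0.433, 0.534, -0.726]], 't': [-397.598, 369.266, 670.254]} [ 185.56073551 -391.91877928  745.4183405 ]
{'t': 0.1, 'qpos': array([-1.78460120e-01,  5.28424105e-01,  1.43378709e+00, -2.31198250e-05,
        1.18139776e+00, -1.78518453e-01]), 'joint_vel': array([-0.0013539 , -0.0019899 , -0.00425492, -0.00137611,  0.00184314,
        0.00018019]), 'effort': array([-3.02360622e-04, -4.40987206e+01, -1.77151054e+01,  6.34850166e-02,
        5.34114777e-02, -3.85449334e-05]), 'tool_pos': array([6.24251352e+02, 1.81927368e-01, 1.81934185e+02]), 'orientation': array([ 7.07082687e-01,  7.07130156e-01, -5.83762234e-04, -8.22015359e-04]), 'force': array([0.45271289, 0.96419893, 0.07460623]), 'ft_torque': array([ 0.01960924,  0.04354462, -0.00041202]), 'grip_force': 0.0, 'opening': 87.08126832047634}
```

View pics/s0.png

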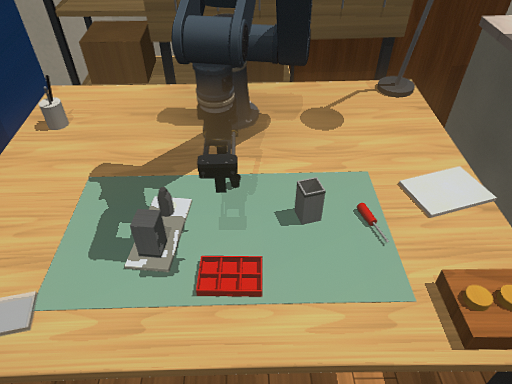

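View pics/d0.png

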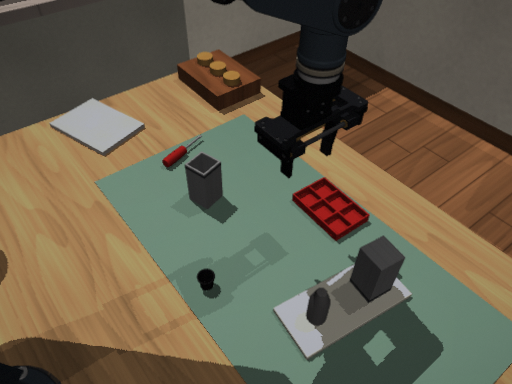

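The scene picture shows the jar at about (310,200), the screwdriver at (370,222), the tray at (230,275) and the stand with its free post at (165,203). The side picture shows the jar top at (204,163), the loupe at (206,280), the free post at (319,305) and the plate corners. Next I enlarge the crops to read corners.

Run:
```python
import cv2,numpy as np
s=cv2.imread('pics/s0.png');d=cv2.imread('pics/d0.png')
def c(i,x,y,w,h): return cv2.resize(i[y:y+h,x:x+w],(400,300),interpolation=cv2.INTER_CUBIC)
g=lambda i:np.clip(i.astype(float)*1.6,0,255).astype('uint8')
cv2.imwrite('pics/c0.png',g(np.vstack([np.hstack([c(s,280,170,80,60),c(d,170,145,80,60)]),np.hstack([c(s,110,175,133,100),c(d,270,225,160,120)])])))
```

```text
(no output)
```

View pics/c0.png

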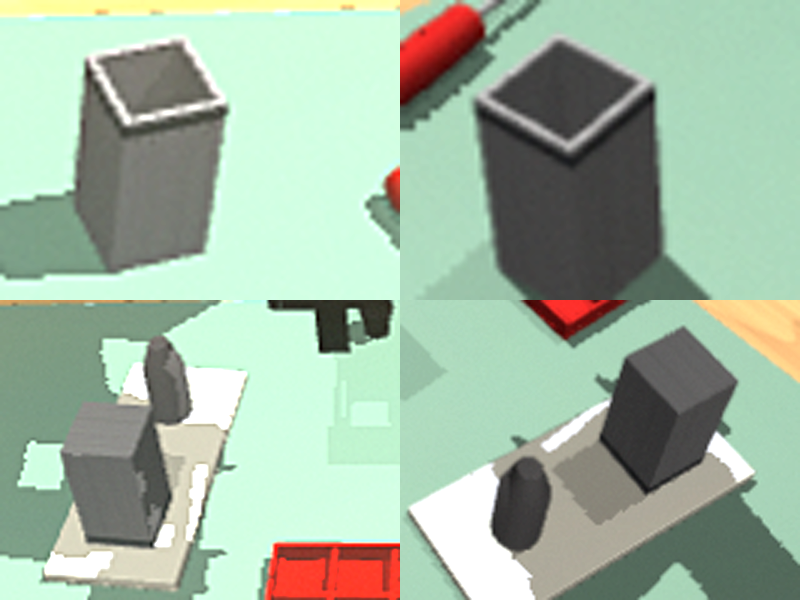

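Run:
```python
from h import *
ms=vision.camera_model('scene');md=vision.camera_model('side')
def cc(p,o,s): return (np.array(p,float)+.5)/s-.5+np.array(o)
np.set_printoptions(precision=1,suppress=True)
js=plane(ms,cc([(87,60),(183,40),(226,105),(125,127)],(280,170),5),112)
jd=plane(md,cc([(160,38),(253,87),(171,153),(77,99)],(170,145),5),112)
for n,j in(('scene',js),('side',jd)):
    e=np.roll(j,-1,0)-j; print(n,j[:,:2],j.mean(0)[:2],np.linalg.norm(e,axis=1),np.degrees(np.arctan2(e[:,1],e[:,0]))%90)
print('plate scene',plane(ms,cc([(130,63),(247,73),(180,283),(45,275)],(110,175),3.0075),14)[:,:2])
print('plate side',plane(md,np.r_[cc([(10,212),(352,170)],(270,225),2.5),[[312,350]]],14)[:,:2])
print('tip',plane(ms,cc([(57,40)],(110,175),3.0075),99),plane(md,cc([(130,164)],(270,225),2.5),99))
# dry jar top (bottom face) corners at z 124
print('dry',plane(ms,cc([(78,103),(150,103),(138,155),(62,152)],(110,175),3.0075),124)[:,:2])
print('dryd',plane(md,cc([(282,28),(336,80),(281,115),(228,58)],(270,225),2.5),124)[:,:2])
print('loupe',plane(md,[(206,276)],30))
```

```text
scene [[520.9 189. ]
 [506.5 241.1]
 [558.  255.6]
 [572.8 202.6]] [539.5 222. ] [54.  53.5 55.  53.7] [15.5 15.7 15.6 14.6]
side [[553.6 247.6]
 [567.9 195.7]
 [516.2 182.8]
 [502.7 235.8]] [535.1 215.5] [53.8 53.3 54.7 52.3] [15.3 14.  14.3 13.1]
plate scene [[ 456.1 -212.4]
 [ 473.6  -99.5]
 [ 716.5 -131.3]
 [ 705.  -240.2]]
plate side [[ 469.4 -109.9]
 [ 701.7 -243.8]
 [ 472.4 -209.7]]
tip [[ 517.2 -251.2   99. ]] [[ 524.9 -165.5   99. ]]
dry [[ 621.7 -208.3]
 [ 623.5 -151.3]
 [ 679.5 -152.1]
 [ 674.5 -210.3]]
dryd [[ 680.3 -161.2]
 [ 674.  -214.5]
 [ 620.6 -210. ]
 [ 628.4 -155.5]]
loupe [[405.3  19.3  30. ]]
```

Two views agree on the jar top: centre about (537,219), yaw about 15° and edges about 54 mm. The post comes out at (524.5,-164.5), and the dry jar sits 130 mm further along a direction of about -7°. I'll topple the jar towards -y, along (0.26,-0.97), by pushing with shut fingers from its far left side.

Emit:
apply_moves(
  commands=[
    [0,0,-0.873,0,0,0,-1],
    [0,0,-0.873,0,0,0,-1],
    [0,0,0,0.825,-0.074,0,-1],
    [0,0,0,0.825,-0.074,0,-1],
    [0,0,0,0.825,-0.074,0,-1],
    [0,0,0,0.825,-0.074,0,-1],
    [0,0,0,0.825,-0.074,0,-1],
    [0,0,0,0.825,-0.074,0,-1],
    [0,0,0,0,0,0,-1],
  ],
)

```text
t: 1.23
tool_pos: [520.2, 282.9, 182.4]
orientation: [0.607, 0.795, -0.0, -0.001]
force: [-0.5, -0.2, -0.7]
opening: 5.6
grip_force: 0.0
```

Emit:
apply_moves(
  commands=[
    [0,0,0,0,0,0.7,-1],
    [0,0,0,0,0,0.73,-1],
    [0,0,0,0,0,0,-1],
    [0,0,0,-0.2,0,0,-1],
    [0,0,0,-0.2,0,0,-1],
    [0,0,0,-0.2,0,0,-1],
    [0,0,0,-0.2,0,0,-1],
  ],
)

```text
t: 2.1
tool_pos: [535.6, 232.6, 98.0]
orientation: [0.609, 0.793, 0.001, 0.001]
force: [-0.1, 0.2, -0.6]
opening: 0.6
grip_force: 0.0
```

Run:
```python
from h import *
a,m=snap('scene','s1');b,_=snap('side','d1')
import cv2
cv2.imwrite('pics/v1.png',np.hstack([cv2.resize(a[140:260,240:400],(400,300)),cv2.resize(b[80:260,130:370],(400,300))])[:,:,::-1])
s=bot.read_state();print(s['t'],s['qpos'],s['tool_pos'],s['force'])
```

```text
2.2 [ 2.17880022e-01  5.81914739e-01  1.61792624e+00 -3.90670782e-04
  9.40955681e-01 -4.19121126e-02] [535.52714282 232.13896483  97.53461969] [-0.33508558  0.56461699 -0.24864606]
```

View pics/v1.png

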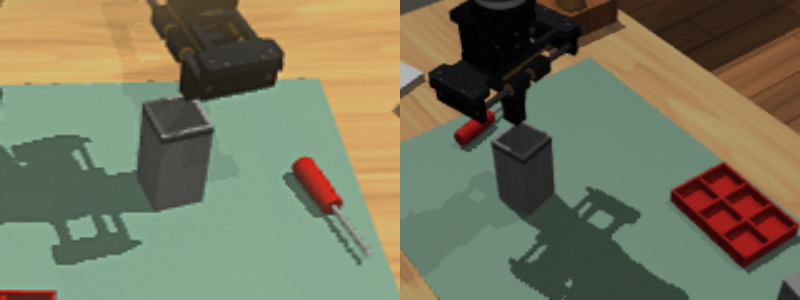

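Run:
```python
from h import *
for n in('scene','side'):
    m=vision.camera_model(n); print(n,proj(m,[(535.5,232.1,97.5),(535.5,232.1,150)]).round(1))
s=cv2.imread('pics/s1.png');d=cv2.imread('pics/d1.png')
c=lambda i,x,y:cv2.resize(i[y:y+60,x:x+60],(400,400),interpolation=cv2.INTER_CUBIC)
cv2.imwrite('pics/v2.png',np.clip(np.hstack([c(s,285,165),c(d,175,130)])*1.8,0,255))
```

```text
scene [[313.8 189.1]
 [315.8 173.6]]
side [[199.1 164. ]
 [197.2 145.9]][ WARN:0@0.391] global loadsave.cpp:1063 imwrite_ Unsupported depth image for selected encoder is fallbacked to CV_8U.
```

View pics/v2.png

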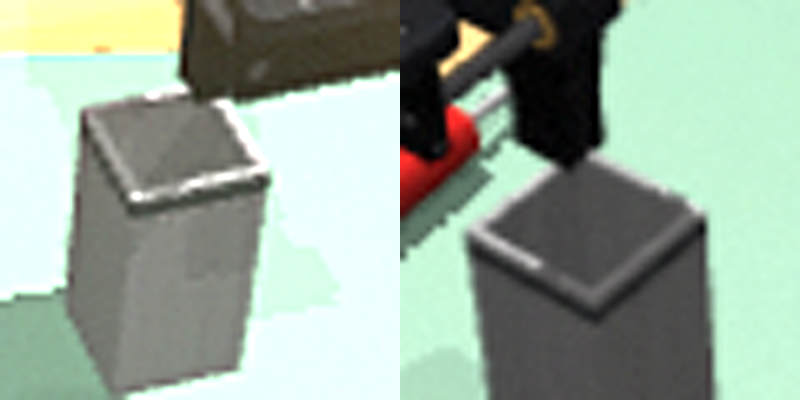

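Run:
```python
from h import *
for n in('scene','side'):
    m=vision.camera_model(n); print(n,proj(m,[(624.3,.2,182),(624.3+43.5,.2,182),(624.3-43.5,.2,182)]).round(1))
    for z in (97,112,125,140): print(z,plane(m,[(200,153)] if n=='side' else [(314,181)],z).round())
print(vision.camera_model('wrist'))
s=bot.read_state();print(s['opening'],s['force'],s['tool_pos'])
snap('wrist','w1')
```

```text
scene [[221.7 189.7]
 [221.1 202.8]
 [222.3 177.5]]
97 [[503. 237.  97.]]
112 [[520. 233. 112.]]
125 [[535. 230. 125.]]
140 [[552. 226. 140.]]
side [[303.  177.5]
 [319.6 167.9]
 [285.6 187.6]]
97 [[558. 263.  97.]]
112 [[549. 247. 112.]]
125 [[542. 234. 125.]]
140 [[533. 219. 140.]]
{'fovy': 68.19811962772073, 'cx': 256.0231917573366, 'cy': 190.14440290192618, 'k1': -0.04339967005807007, 'R': array([[ 9.66240314e-01,  2.57642450e-01,  1.55578307e-04],
       [ 2.46924387e-01, -9.26216221e-01,  2.84871655e-01],
       [ 7.35391304e-02, -2.75216061e-01, -9.58565656e-01]]), 't': array([-577.17934402,   73.69364632,  333.8952609 ])}
0.4016700002968068 [-0.33508558  0.56461699 -0.24864606] [535.52714282 232.13896483  97.53461969]
```

View pics/w1.png

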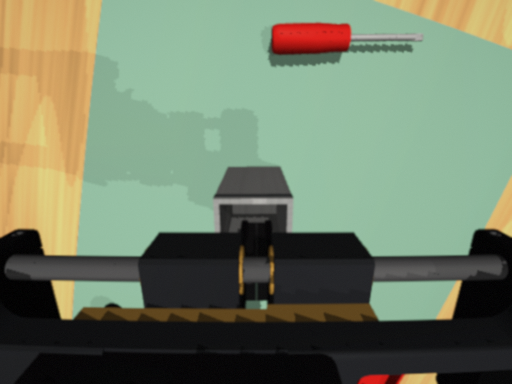

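Run:
```python
from h import *
from scipy.spatial.transform import Rotation as Ro
m=vision.camera_model('wrist'); s=bot.read_state(); R=Ro.from_quat(s['orientation']).as_matrix()
for b in(0,10,19,27,40,60): print(b,proj(m,[s['tool_pos']-b*R[:,2]]).round(1))
print('rim +y corners wrist',plane(m,[(214,199),(292,199),(225,170),(281,170)],112).round(),plane(m,[(229,167),(281,167)],2).round())
s0=cv2.imread('pics/w1.png'); cv2.imwrite('pics/w2.png',np.clip(cv2.resize(s0[160:270,180:340],(800,550),interpolation=cv2.INTER_CUBIC).astype(float)*1.8,0,255).astype('uint8'))
```

```text
0 [[256.1 214.7]]
10 [[256.1 219.7]]
19 [[256.1 224.7]]
27 [[256.1 229.4]]
40 [[256.1 238.1]]
60 [[256.1 254. ]]
rim +y corners wrist [[502. 242. 112.]
 [555. 256. 112.]
 [505. 264. 112.]
 [542. 274. 112.]] [[503. 242.   2.]
 [556. 256.   2.]]
```

View pics/w2.png

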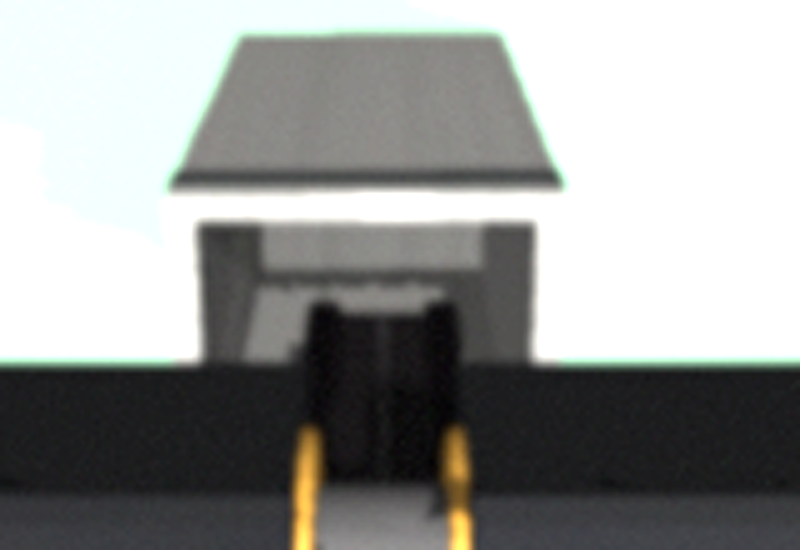

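The wrist picture shows the jar unmoved, with the fingertips hovering over its mouth (tips at row 221). So the visible tips end higher than the reported TCP. The rim edge gives the jar centre as (536,221). I'll raise, back out, and push from lower down.

Emit:
apply_moves(
  commands=[
    [0,0,0,0,0,-0.7,-1],
    [0,0,0,0.75,0,0,-1],
    [0,0,0,0,0,0.65,-1],
    [0,0,0,0,0,0.4,-1],
    [0,0,0,0,0,0,-1],
    [0,0,0,-0.2,0,0,-1],
    [0,0,0,-0.2,0,0,-1],
  ],
)

```text
t: 3.12
tool_pos: [530.6, 253.3, 77.3]
orientation: [0.609, 0.793, 0.001, 0.001]
force: [0.3, 0.1, 0.5]
opening: 0.0
grip_force: 0.0
```

Run:
```python
from h import *
print(bot.hold_point_z)
a,m=snap('scene','s3');b,m2=snap('side','d3');w,mw=snap('wrist','w3')
c=lambda i,x,y,w,h:cv2.resize(i[y:y+h,x:x+w],(400,300),interpolation=cv2.INTER_CUBIC)
cv2.imwrite('pics/v3.png',np.clip(np.hstack([c(w,170,130,180,135),c(b,150,110,120,90)])[:,:,::-1].astype(float)*1.8,0,255).astype('uint8'))
print(bot.read_state()['tool_pos'],bot.read_state()['force'])
```

```text
-18.700000000000003
[530.35472545 252.98453619  76.97205745] [-0.11847742  0.53806762  0.37731664]
```

View pics/v3.png

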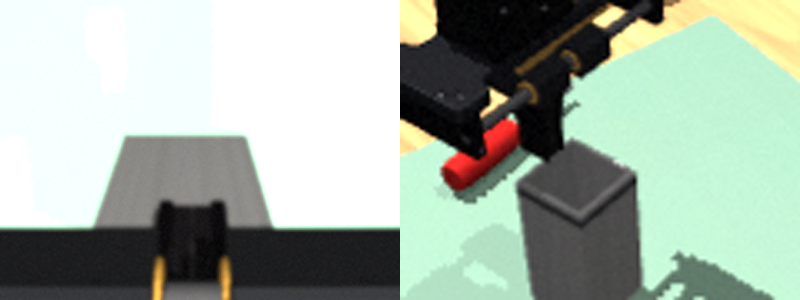

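The fingers are now behind the jar's +y face, outside the mouth, so I push.

Emit:
apply_moves(
  commands=[
    [0,0,0,-0.2,0,0,-1],
    [0,0,0,-0.2,0,0,-1],
    [0,0,0,-0.2,0,0,-1],
    [0,0,0,-0.2,0,0,-1],
    [0,0,0,-0.2,0,0,-1],
    [0,0,0,-0.2,0,0,-1],
  ],
)

```text
t: 4.03
tool_pos: [548.2, 183.5, 76.0]
orientation: [0.609, 0.793, -0.0, -0.0]
force: [-0.4, -0.3, -0.3]
opening: 0.5
grip_force: 0.0
```

Run:
```python
from h import *
a,m=snap('scene','s4');b,m2=snap('side','d4')
c=lambda i,x,y,w,h:cv2.resize(i[y:y+h,x:x+w],(400,300),interpolation=cv2.INTER_CUBIC)
cv2.imwrite('pics/v4.png',np.clip(np.hstack([c(a,220,150,160,120),c(b,150,110,160,120)])[:,:,::-1].astype(float)*1.6,0,255).astype('uint8'))
print(bot.read_state()['tool_pos'],bot.read_state()['force'])
```

```text
[548.58869227 183.0494901   76.06672654] [1.21069555 0.49096467 0.34667664]
```

View pics/v4.png

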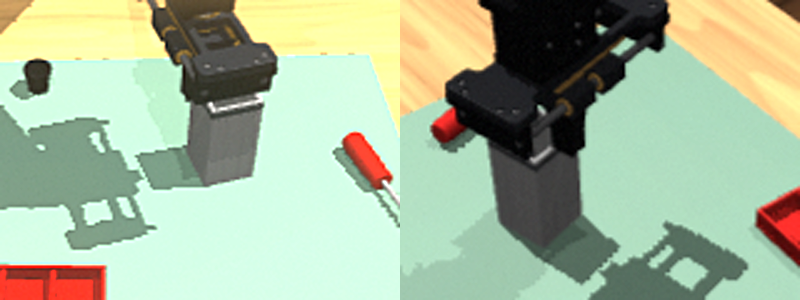

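Run:
```python
from h import *
ms=vision.camera_model('scene');md=vision.camera_model('side');s=bot.read_state();p=s['tool_pos']
print(s['tool_pos'],s['opening'],s['force'])
for n,m in(('scene',ms),('side',md)):
    print(n,[ (b,proj(m,[p+[0,0,b]]).round().tolist()[0]) for b in(0,15,30,45,70)])
# where does each view put the finger's / gripper's points; saturation-free dark pixels near
for n,f0,f in(('scene','s0','s4'),('side','d0','d4')):
    g=cv2.imread(f'pics/{f}.png').max(2); 
    x0,y0=(288,178) if n=='scene' else (180,140)
    print(n,x0,y0)
    for r in range(y0,y0+80,3): print(r,' '.join('%3d'%v for v in g[r,x0:x0+56:2]))
```

```text
[548.58869227 183.0494901   76.06672654] 0.33178888519986016 [1.21069555 0.49096467 0.34667664]
scene [(0, [295.0, 199.0]), (15, [295.0, 195.0]), (30, [296.0, 190.0]), (45, [296.0, 186.0]), (70, [297.0, 179.0])]
side [(0, [217.0, 181.0]), (15, [217.0, 176.0]), (30, [216.0, 171.0]), (45, [216.0, 166.0]), (70, [215.0, 157.0])]
scene 288 178
178 154 157 132  37  58  34  53  52  54  51  60  46  40  34  37  38  37  41  37  36  35  55 174 168 170 168 169 170
181 153 156 111  33  37  29  37  37  37  37  38  36  36  34  32  35  35  35  36  49  63 177 169 169 168 168 170 170
184 155 159  76  32  34  32  33  33  33  31  33  32  34  32  30  33  34  35  32  31 107 171 170 170 169 169 168 170
187 154 157 134  25  33  35  42  46  31  31  30  34  32  32  32  31  39 105 192 183 173 170 169 169 169 170 169 169
190 154 154 157  78  59  29  31  26  52  50  60  68  65  67  66  74 121 153 165 175 170 170 169 170 169 171 171 170
193 154 155 155 158  74  65  68  50 122 108 166 155 108  56  56  51  37  44  67 177 169 170 169 171 171 171 171 170
196 154 154 154 160  56  64  70  66  37  40  41  52  61  76  69
[... 4817 characters left out ...]
 140
203 126 126 127 126 127 125 126  70  53  43  43  44  43  42  40  39  39  49  55  54  54  54  57  67  68  83 140 140
206 127 126 126 127 126 125 124 125 116  73  53  48  43  43  40  45  54  56  54  55  62  68  69  69  68  68  70  68
209 126 125 126 126 127 127 126 126 126 125 116  55  54  52  52  54  54  54  65  69  69  68  68  69  67  68  68  68
212 126 126 126 126 126 126 127 126 126 125 125 125  72  54  58  55  65  69  69  68  70  69  68  68  69  68  69  69
215 127 127 125 126 126 126 127 126 125 127 126 125 125 126 122  68  67  68  69  69  68  69  68  69  69  69 128  94
218 125 126 126 127 126 126 128 127 127 127 127 127 127 126 134 140 130  87  68  69  69  69  68  68 114  90  74  68
```

Pixel checks show the jar is still upright and unmoved, because the shut fingers skimmed over it. In every view the fingertips sit about 30 mm above the reported TCP. I'll back off and push about 20 mm lower.

Emit:
apply_moves(
  commands=[
    [0,0,0,0,0,-0.5,-1],
    [0,0,0,0.8,0,0,-1],
    [0,0,0,0.75,0,0,-1],
    [0,0,0,0,0,0.5,-1],
    [0,0,0,0,0,0.33,-1],
    [0,0,0,0,0,0,-1],
    [0,0,0,-0.2,0,0,-1],
    [0,0,0,-0.2,0,0,-1],
    [0,0,0,-0.2,0,0,-1],
  ],
)

```text
t: 5.25
tool_pos: [534.3, 238.4, 57.2]
orientation: [0.609, 0.793, 0.001, 0.001]
force: [-0.1, 0.9, 0.9]
opening: 0.2
grip_force: 0.4
```

```bash
cat > j.py <<'E'
from h import *
def grid(f,x0,y0,w,h,sx=2,sy=3):
    g=cv2.imread(f'pics/{f}.png').max(2)
    for r in range(y0,y0+h,sy): print(r,' '.join('%3d'%v for v in g[r,x0:x0+w:sx]))
E
python3 - <<'E'
from j import *
snap('side','d5');s=bot.read_state();print(s['t'],s['tool_pos'],s['force'])
grid('d5',176,146,56,36)
E
```

```text
5.3 [534.6437728  236.96002482  57.0275919 ] [ 0.03549735 -0.92181637 -0.3081838 ]
146  25  25  25  18  12   8   8  11  42  57  16   7   9   7  10  87 138 138 137 138 138 138 137 138 137 138 137 138
149  28  25  24  11  99  83  29  32  36  24  52  10   5   9 110 137 139 138 138 138 137 138 138 138 137 139 138 138
152  25   9   8  23  53  36  34  25   8   5   6   8   8   3 121 138 138 123 138 137 138 138 138 139 136 137 137 137
155   8   3  25  30  35  25 107  51   3   4   3   5   7   3 124 111  56  42  65 110 138 140 139 139 138 138 139 137
158   5   4   8  28  55  67 136  95   4   3   3   3   5  18  56  39  33  41  44  45  65 109 137 138 138 139 139 137
161   9   4   4  63 120 142 139 138   4   3   3  11  49  40  34  33  35  44  45  45  44  46  67 108 138 137 139 138
164   6   5   5 128 139 139 140 139  98  14  47  43  33  33  33  34  35  43  44  42  44  43  43  45  68 105 139 139
167  95  10  44 138 140 140 138 139 129  48  52  38  33  34  33  35  40  44  43  44  43  44  44  45  44  57  67 132
170 141 138 139 139 140 140 139 139 111  32  24  52  64  38  34  33  43  44  43  43  43  45  45  50  66  39  50 139
173 140 139 140 140 140 140 139 139  86  43  44  32  25  53  66  37  43  45  42  43  45  45  65  49  21  32 112 138
176 140 139 140 139 139 141 142 140  70  43  44  42  45  30  26  52  66  46  46  45  62  57  23  29  33  34 132 140
179 140 140 140 130 125 125 128 139  55  44  44  42  45  44  44  30  28  56  66  64  31  26  34  34  34  71 140 139
```

Emit:
apply_moves(
  commands=[
    [0,0,0,-0.2,0,0,-1],
    [0,0,0,-0.2,0,0,-1],
  ],
)

```text
t: 5.55
tool_pos: [539.7, 215.3, 56.3]
orientation: [0.609, 0.793, -0.0, 0.0]
force: [-0.1, -0.5, -0.4]
opening: 0.3
grip_force: 0.0
```

Run:
```python
from j import *
snap('side','d6');s=bot.read_state();print(s['t'],s['tool_pos'],s['force'])
grid('d6',176,146,72,84,3,4)
```

```text
5.6 [540.14855402 213.97476551  56.24667419] [ 0.35438232 -1.42222297  0.2388885 ]
146  24  23  25  24  25  24   7   9  48  24  14  11  10  21  13  90 137 137 137 138 137 136 137 137
150  26  23  25  24  25   8  11   9  40  26  12   9   9  73 138 138 137 138 137 137 137 138 137 137
154  36  25  21  24  26  15 134   9  39  26  20   7  97 138 138 138 138 137 138 138 138 138 138 138
158   9  20  28  21   8  79  42  31   7   4   8   5 118 139 137 110 137 138 137 138 138 139 140 138
162   1   6  12   9   2  34  79 140   5   5   4   5 121 135  61  42  55 128 138 140 138 138 138 139
166   4   3   7   3   6 135 139 138   2   4   4   5  60  38  42  43  46  47 102 139 139 138 138 137
170 139 135  20   3   7 126 140 138 134  43  14  61  26  41  44  43  44  44  44  73 140 140 138 139
174 139 139 139 139 126 139 139 139 140  98  32  65  41  44  45  44  45  46  45  45  57 132 139 137
178 139 140 140 140 141 139 141 140 106  43  43  23  68  43  43  44  45  44  45  45  67 129 140 140
182 140 139 141 140 140 134 129 110  42  44  43  44  27  55  50  44  43  45  57  48 138 139 140 139
186 140 140 140 1
[... 382 characters left out ...]

202 126 126 126 127 125 126 126  76  49  43  45  44  44  45  54  54  66  68  67 130  69 127 133  67
206 126 126 126 127 125 125 125 125  54  52  44  40  53  56  53  54  66  67  69  69  68  75  68 113
210 125 126 126 126 125 127 126 126 125 115  53  54  53  54  54  53  61  68  69  67  68  69  69 140
214 125 126 127 125 126 126 126 126 125 125 125 116  55  55  54  54  66  69  68  67  67  68  71  70
218 126 125 125 126 125 126 127 126 127 126 125 126  83  54  57  69  67  69  69  68  69  70  70  69
222 124 125 126 126 141 137 138 126 125 126 125 125  71  64  68  69  69  69  67  68  69  70  69  68
226 126 125 138 141 141 141 141 141 142 138 129  65  94 141  72  67  69  70  70  68  70  67  70  70
```

Jar is tilting over its far edge; continue.

Emit:
apply_moves(
  commands=[
    [0,0,0,-0.2,0,0,-1],
    [0,0,0,-0.2,0,0,-1],
    [0,0,0,-0.2,0,0,-1],
    [0,0,0,-0.2,0,0,-1],
    [0,0,0,0,0,0,-1],
    [0,0,0,0,0,-0.9,1],
    [0,0,0,0.9,0,-0.9,1],
    [0,0,0,0.9,0,0,1],
    [0,0,0,0,0,0,1],
  ],
)

```text
t: 6.72
tool_pos: [525.0, 268.3, 155.3]
orientation: [0.607, 0.795, 0.001, -0.0]
force: [-0.1, 0.3, -1.0]
opening: 32.6
grip_force: 0.0
```

Run:
```python
from j import *
a,_=snap('scene','s7');b,_=snap('side','d7');w,_=snap('wrist','w7');s=bot.read_state();print(s['t'],s['qpos'],s['tool_pos'],s['force'],s['opening'])
c=lambda i,x,y,w,h:cv2.resize(i[y:y+h,x:x+w],(400,300),interpolation=cv2.INTER_CUBIC)
cv2.imwrite('pics/v7.png',np.clip(np.vstack([np.hstack([c(a,230,160,120,90),c(b,180,150,120,90)]),np.hstack([c(w,0,0,512,384),c(b,120,80,260,195)])])[:,:,::-1].astype(float)*1.5,0,255).astype('uint8'))
```

```text
6.875 [ 2.76453153e-01  5.13418788e-01  1.55489711e+00 -4.70706679e-04
  1.07429834e+00  1.41017793e-02] [525.9955575  264.46703396 154.02231626] [ 0.06385569  0.39008294 -0.43673254] 44.430483352171436
```

View pics/v7.png

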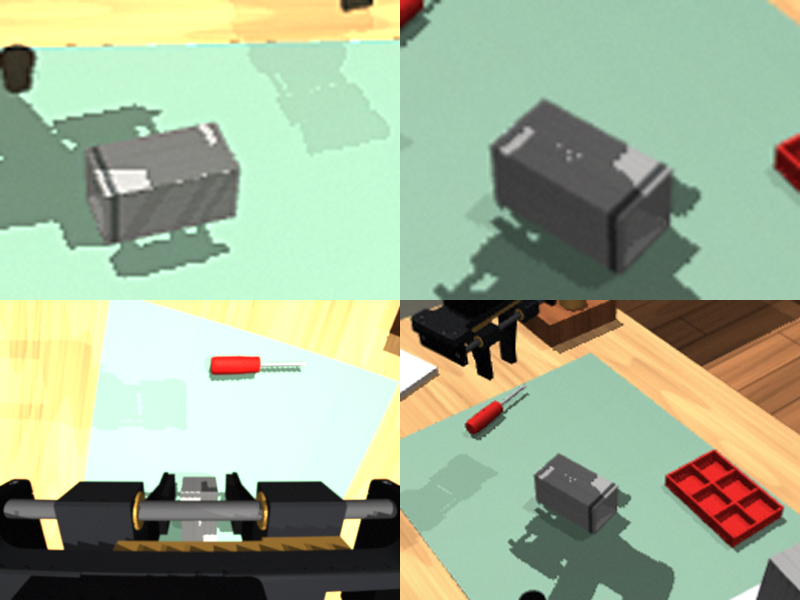

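The last picture shows the jar lying on its side on the mat with its mouth towards -y. I can now read its top-face corners.

Run:
```python
from h import *
ms=vision.camera_model('scene');md=vision.camera_model('side')
cc=lambda p,o:(np.array(p,float)+.5)/3.3333-.5+np.array(o)
np.set_printoptions(precision=1,suppress=True)
for n,j in(('scene',plane(ms,cc([(88,148),(212,125),(240,170),(113,190)],(230,160)),58)),('side',plane(md,cc([(212,207),(92,145),(145,100),(272,165)],(180,150)),58))):
    e=np.roll(j,-1,0)-j; ax=(j[0]+j[3]-j[1]-j[2])[:2]
    print(n,j[:,:2].tolist(),'c',j.mean(0)[:2],np.linalg.norm(e,axis=1),'mouth dir',np.degrees(np.arctan2(ax[1],ax[0])))
s=bot.read_state()
# finger tips in side px from crop lower right: scale 400/260
t=(np.array([(487-400,375-300),(512-400,362-300)])+.5)/(400/260)-.5+np.array([120,80]); print(t)
p=s['tool_pos'];u=np.array([.966,.26,0])
o=44.4/2+5
for h in (0,15,30,45): print(h,proj(md,[p-u*o+[0,0,h],p+u*o+[0,0,h]]))
```

```text
scene [[545.8338367388559, 81.43952207347344], [522.202270435377, 182.40664412516165], [574.1147848243522, 199.04797440580208], [592.8426364190123, 99.21070703527133]] c [558.7 140.5] [103.7  54.5 101.6  50.3] mouth dir -78.08817210666226
side [[548.4422089958756, 87.34500460525055], [518.5301468904938, 179.48519610751737], [571.1951062714435, 192.7646447658401], [601.9220929631326, 92.38753429362725]] c [560. 138.] [ 96.9  54.3 105.   53.7] mouth dir -72.51662896128462
[[176.4 128.6]
 [192.6 120.1]]
0 [[176.3 144.9]
 [193.6 132.2]]
15 [[175.5 139.4]
 [193.  126.7]]
30 [[174.6 133.7]
 [192.3 121.1]]
45 [[173.7 127.9]
 [191.7 115.3]]
```

Emit:
apply_moves(
  commands=[
    [0,0,0,-0.925,0,0,1],
    [0,0,0,-0.925,0,0,1],
    [0,-0.776,0,0,0,0,1],
    [0,-0.776,0,0,0,0,1],
    [0,-0.776,0,0,0,0,1],
    [0,0,0,0,0,0,1],
  ],
)

```text
t: 7.62
tool_pos: [554.2, 157.8, 153.1]
orientation: [0.599, 0.782, -0.107, 0.137]
force: [0.3, 0.1, -0.8]
opening: 86.5
grip_force: 0.0
```

```bash
cat >> h.py <<'E'
from scipy.spatial.transform import Rotation as Ro
def rel(T):
    s=bot.read_state(); R=Ro.from_quat(s['orientation']).as_matrix(); np.set_printoptions(precision=3,suppress=True)
    print('t',s['t'],'q',s['qpos'],'p',s['tool_pos'],'open',s['opening'],'F',s['force'],'\nR',R.tolist(),'\nshift units',R.T@(np.array(T)-s['tool_pos'])/60)
    return s,R
E
python3 - <<'E'
from j import *
s,R=rel((554,157,56))
snap('side','d8');snap('wrist','w8')
md=vision.camera_model('side')
p=s['tool_pos']
for b in(0,20,36,50): print(b,proj(md,[p-b*R[:,2]-R[:,1]*46,p-b*R[:,2]+R[:,1]*46]).round().tolist(),proj(md,[p+[0,0,b]-R[:,1]*46,p+[0,0,b]+R[:,1]*46]).round().tolist())
grid('d8',180,96,84,66,3,3)
E
```

```text
t 7.625 q [ 0.289  0.543  1.571 -0.398  1.075  0.225] p [554.152 157.801 153.058] open 86.48245220118359 F [ 0.251  0.055 -0.824] 
R [[-0.24593055143632517, 0.9654731702838495, 0.08590530444785269], [0.9071999538509714, 0.2604814506214587, -0.33035989105055763], [-0.3413303496658636, -0.003312301947862334, -0.9399375623161285]] 
shift units [ 0.541 -0.001  1.525]
0 [[210.0, 172.0], [238.0, 148.0]] [[210.0, 172.0], [238.0, 148.0]]
20 [[207.0, 164.0], [236.0, 140.0]] [[209.0, 165.0], [238.0, 141.0]]
36 [[204.0, 157.0], [233.0, 133.0]] [[209.0, 158.0], [238.0, 135.0]]
50 [[202.0, 151.0], [231.0, 127.0]] [[208.0, 153.0], [238.0, 129.0]]
96   3   3   3   5   5   5   2   4   7  11   9  13   9   7   7   9  46  48  32  11  11  34  41  45  84  85  86  89
99   2   5   2   3   4   4   6   8  10  10  56  60  22  10   7  56  34  10   8   9  41  37  91  92  95  94  85 162
102   3   6   4   2   3   6  11  10  11  59  60  39  36  32  37  25   3   2  36  57  86  86  87  91 149 170 169 168
105   6   9  10   7  13  10  10  40  65 149 154  40  28  31  13   5   4   3  75  87  86  87 166 167 169 168 169 1
[... 1390 characters left out ...]
 133
144 135 135 135 114  52   1   5   3 102 134 134 134 134 134 134 135 134 134 134 134 134 133 132 133 134 133 134 132
147 152 147  83 116 129  10   3   6   6 135 135 135 134 134 134 134 133 134 133 134 134 134 134 134 133 133 133 134
150 139 106  67  94 117 120   2   3   3 122 136 136 135 134 132 135 134 134 134 134 134 135 132 132 135 135 134 134
153  86  59  57 117 136 135   5   4   4  38 135 134 135 135 135 134 134 134 134 135 135 135 133 134 134 134 133 134
156  58  47  65 126 136 135  75   4   4   6 135 135 134 134 136 135 134 134 135 134 134 135 134 134 134 134 134 134
159  49  65 117 136 136 137 135 135 135 133 134 134 135 134 135 135 135 134 135 134 135 134 135 135 134 134 133 133
```

The tip offset is confirmed: about 36 mm along the tool axis, with both finger tips matching in the picture. So the true grasp point lies 55 mm behind the reported TCP.

Emit:
apply_moves(
  commands=[
    [0,0,0,0.27,0,0.76,1],
    [0,0,0,0.27,0,0.76,1],
    [0,0,0,0,0,0.4,1],
    [0,0,0,0,0,0.4,1],
    [0,0,0,0,0,0.2,1],
    [0,0,0,0,0,0,1],
  ],
)

```text
t: 8.48
tool_pos: [560.7, 135.7, 1.0]
orientation: [0.6, 0.781, -0.106, 0.137]
force: [0.1, -0.3, 0.2]
opening: 86.8
grip_force: 0.0
```

Run:
```python
from j import *
rel((561.1,130.5,-18.7))
```

```text
t 8.475 q [ 0.25   0.768  1.667 -0.512  0.772  0.372] p [560.73  135.746   0.953] open 86.79863363059104 F [ 0.139 -0.255  0.194] 
R [[-0.24181196603123511, 0.9664196453541558, 0.08694850290635531], [0.9081112132707247, 0.25696711182296705, -0.33060842060258355], [-0.3418493782590234, -0.0009861617060287486, -0.9397542391865059]] 
shift units [ 0.031 -0.016  0.337]
```

Emit:
apply_moves(
  commands=[
    [0,0,0,0,0,0.16,1],
    [0,0,0,0,0,0.16,1],
    [0,0,0,0,0,0,-1],
    [0,0,0,0,0,0,-1],
    [0,0,0,0,0,0,-1],
    [0,0,0,0,0,0,-1],
    [0,0,0,0,0,0,-1],
    [0,0,0,0,0,0,-1],
  ],
)

```text
t: 9.48
tool_pos: [561.9, 130.6, -16.6]
orientation: [0.599, 0.781, -0.106, 0.138]
force: [-2.0, 1.5, 2.6]
opening: 56.0
grip_force: 30.0
```

Gripped at an opening of 56. Lift, then turn in stages.

Emit:
apply_moves(
  commands=[
    [0,0,0,-0.2,0,-0.5,-1],
    [0,0,0,-0.31,0,-0.85,-1],
    [0,0,0,-0.31,0,-0.85,-1],
    [0,0,0,-0.31,0,-0.85,-1],
    [0,0,0,-0.11,0,-0.35,-1],
    [0,0.873,0,0,0,0,-1],
    [0,0.873,0,0,0,0,-1],
    [0,0.873,0,0,0,0,-1],
    [0,0.873,0,0,0,0,-1],
    [0,0.873,0,0,0,0,-1],
    [0,0.873,0,0,0,0,-1],
  ],
)

```text
t: 10.85
tool_pos: [562.8, 129.9, 200.3]
orientation: [0.594, 0.774, 0.133, -0.172]
force: [0.2, 0.6, -1.9]
opening: 55.7
grip_force: 30.0
```

Run:
```python
from j import *
rel((524,-165,200))
```

```text
t 10.85 q [-0.206  0.512  1.512  0.401  1.344 -0.604] p [562.799 129.89  200.317] open 55.68106006190712 F [ 0.226  0.591 -1.902] 
R [[-0.23445480922772213, 0.9660147139625974, -0.10884169622784237], [0.8742248455090809, 0.2584842627192026, 0.41099489707432396], [0.4251609835399014, 0.001207615117396088, -0.9051169425776495]] 
shift units [-4.147 -1.895 -1.945]
```

Emit:
apply_moves(
  commands=[
    [0,0.873,0,0,0,0,-1],
    [0,0.873,0,0,0,0,-1],
    [0,0.873,0,0,0,0,-1],
    [0,0.873,0,0,0,0,-1],
    [0,0.873,0,0,0,0,-1],
    [0,0.873,0,0,0,0,-1],
    [0,0,0,0,0,0,-1],
  ],
)

```text
t: 11.72
tool_pos: [562.2, 129.4, 196.9]
orientation: [0.5, 0.648, 0.348, -0.456]
force: [0.4, 0.4, -1.8]
opening: 55.7
grip_force: 30.0
```

Run:
```python
from j import *
s,R=rel((524,-165,200))
print('jar tilt err deg (jar axis nominal = u rotated):', np.degrees(np.arccos(-R[2,2])))
```

```text
t 11.725 q [-0.443  0.856  1.437  0.827  1.804 -0.938] p [562.223 129.355 196.851] open 55.70822574572515 F [ 0.427  0.407 -1.826] 
R [[-0.08310131092341741, 0.9664191244877386, -0.2431630069462929], [0.3314011905219213, 0.2569195085227456, 0.9078356773453468], [0.9398230807143775, -0.005142175102444746, -0.34162279635842974]] 
shift units [-1.524 -1.876 -4.317]
jar tilt err deg (jar axis nominal = u rotated): 70.0242255315797
```

The jar should now be mouth down. To keep the gripper's body off the drying jar, I yaw by -37° before going over the post.

Emit:
apply_moves(
  commands=[
    [-0.81,0.004,0.294,0,0,0,-1],
    [-0.81,0.004,0.294,0,0,0,-1],
    [-0.81,0.004,0.294,0,0,0,-1],
    [-0.81,0.004,0.294,0,0,0,-1],
    [-0.81,0.004,0.294,0,0,0,-1],
    [0,0,0,0,0,0,-1],
  ],
)

```text
t: 12.48
tool_pos: [560.4, 131.8, 201.4]
orientation: [0.679, 0.458, 0.475, -0.322]
force: [1.0, -1.1, -2.0]
opening: 56.1
grip_force: 30.0
```

```bash
cat >> h.py <<'E'
def tgt(mx,my,gz):
    "TCP target so that the predicted mouth centre is at mx,my and the grasp point at height gz"
    s=bot.read_state(); R=Ro.from_quat(s['orientation']).as_matrix(); z=R[:,2]; f=z*[1,1,0]; f/=np.linalg.norm(f)
    print('mouth now',s['tool_pos']-55*z+3*f)
    T=np.array([mx,my,gz])-3*f+55*z; return rel(T)
E
python3 - <<'E'
from j import *
tgt(524.5,-164.5,216)
E
```

```text
mouth now [542.26460694  86.60458626 220.08161902]
t 12.475 q [-0.606  0.71   1.965  1.216  1.359 -1.104] p [560.423 131.806 201.352] open 56.13653093208543 F [ 0.983 -1.067 -1.993] 
R [[0.1285413759999439, 0.9277017116077078, 0.35049486292408155], [0.3153561975618307, -0.3733187940071203, 0.8724583352231858], [0.9402274104254698, -0.001616267675515204, -0.34054339571252357]] 
shift units [-1.422  1.288 -3.732]
```

Emit:
apply_moves(
  commands=[
    [0,0,0,-0.237,0.215,-0.622,-1],
    [0,0,0,-0.237,0.215,-0.622,-1],
    [0,0,0,-0.237,0.215,-0.622,-1],
    [0,0,0,-0.237,0.215,-0.622,-1],
    [0,0,0,-0.237,0.215,-0.622,-1],
    [0,0,0,-0.237,0.215,-0.622,-1],
    [0,0,0,0,0,0,-1],
    [0,0,0,0,0,0,-1],
  ],
)

```text
t: 13.48
tool_pos: [544.7, -120.8, 196.0]
orientation: [0.678, 0.458, 0.476, -0.321]
force: [-0.3, 0.1, -1.9]
opening: 55.8
grip_force: 30.0
```

Run:
```python
from j import *
s,R=tgt(524.5,-164.5,216)
snap('side','d9');snap('scene','s9')
z=R[:,2];f=z*[1,1,0];f/=np.linalg.norm(f);l=np.array([f[1],-f[0],0])
M=s['tool_pos']-55*z+3*f;M[2]-=65
C=np.array([M+28*(a*f+b*l)+[0,0,h] for h in(0,110) for a,b in((1,1),(1,-1),(-1,-1),(-1,1))])
for n in('side','scene'):
    m=vision.camera_model(n); print(n,'pred mouth/bottom corners',proj(m,C).round().astype(int).tolist(),'tip',proj(m,[(524.5,-164.5,99)]).round(),'dry',proj(m,[(651,-182,124)]).round())
grid('d9',270,205,90,110,3,3)
print()
grid('s9',120,120,90,100,3,3)
```

```text
mouth now [ 526.51584471 -165.9920605   214.73023539]
t 13.475 q [-0.97   0.796  1.64   0.903  1.65  -0.999] p [ 544.709 -120.808  195.991] open 55.83595349707476 F [-0.284  0.085 -1.943] 
R [[0.12682546974866826, 0.9276838776267171, 0.35116651807153826], [0.3162317643587105, -0.3733663443239602, 0.8721210031507894], [0.9401663530639708, 0.00044285169118885026, -0.340715471396256]] 
shift units [ 0.023 -0.04   0.003]
side pred mouth/bottom corners [[335, 256], [304, 264], [317, 292], [350, 284], [346, 213], [312, 221], [327, 251], [363, 242]] tip [[321. 290.]] dry [[381. 251.]]
scene pred mouth/bottom corners [[162, 184], [173, 171], [154, 166], [142, 179], [154, 148], [166, 134], [146, 130], [133, 143]] tip [[162. 189.]] dry [[145. 218.]]
205 240 240 240 239 239 239 239 238 227 134 111 109 122  39  46  49  51  52  53  53  55  54  56  56  57  57  59  58  58  60
208 240 240 240 240 239 239 239 239 239 227 177 110  83  37  44  48  52  52  53  53  54  54  55  57  54  58  58  59  59  59
211 240 240 240 240 240 239 240 239 239 239 227 180 103  35  40  48  51  50  53  53  55  54  56  56  5
[... 7754 characters left out ...]
 122 213 216  44  64  67  74  68 222 212 214 214 215 199 170 168 166 166 167 167
207  88  96  91 171 173 170 148 163 166 166 212 216 224  99  63  68  72  72 227 216 214 214 214 139 168 167 168 166 167 168
210  94  97  96  98  97  92 159 156 158 158 154 152 153 151  60  64  72  73 180 214 214 214 220 133 167 168 166 167 168 168
213  97  97  98  98  98 133 158 156 155 152 153 154 154 109  57  63  70  63 228 215 215 215 153 169 167 167 167 167 167 166
216  97  99  98  98  95 159 155 155 156 154 155 153 154  72 111  65 137 224 214 214 214 216 145 168 167 167 167 167 168 169
219  98 100  97  99 119 153 154 155 157 158 158 156 140  79 142 213 214 213 213 215 214 220 134 168 169 168 168 168 167 168
```

Run:
```python
from h import *
im=cv2.imread('pics/s9.png').astype(float).max(2); m=vision.camera_model('scene')
def edges(r,a,b):
    d=np.abs(np.diff(cv2.GaussianBlur(im,(3,3),0)[r,a:b])); o=[]
    for i in range(1,len(d)-1):
        if d[i]>=12 and d[i]>=d[i-1] and d[i]>d[i+1]:
            o.append(round(a+i+.5+ .5*(d[i+1]-d[i-1])/(2*d[i]-d[i-1]-d[i+1]+1e-9),1))
    return o
for r in (190,194,198,201,204,207,210): print('post',r,edges(r,152,182))
for r in (152,156,160,164,168,170,172,174,176,178,180,182,184): print('jar',r,edges(r,136,182))
P=np.array([524.5,-164.5]); y=np.array([0,1.])
for h in (85,70,55,40,25,10):
    rad=19 if h<=55 else 9+10*(85-h)/30
    print(h,proj(m,[(*(P-rad*y),14+h),(*(P+rad*y),14+h)]).round(1).tolist())
```

```text
post 190 [np.float64(158.4), np.float64(167.2)]
post 194 [np.float64(157.5), np.float64(170.1)]
post 198 [np.float64(153.3), np.float64(157.0), np.float64(171.5)]
post 201 [np.float64(157.4), np.float64(171.9)]
post 204 [np.float64(158.2), np.float64(172.6)]
post 207 [np.float64(158.6), np.float64(173.1)]
post 210 [np.float64(159.8), np.float64(173.6)]
jar 152 [np.float64(171.6)]
jar 156 [np.float64(172.3)]
jar 160 [np.float64(173.0)]
jar 164 [np.float64(140.4), np.float64(152.9), np.float64(173.6)]
jar 168 [np.float64(141.2), np.float64(174.8), np.float64(178.9)]
jar 170 [np.float64(141.8), np.float64(174.8)]
jar 172 [np.float64(142.3), np.float64(174.1)]
jar 174 [np.float64(142.8), np.float64(169.3), np.float64(172.4)]
jar 176 [np.float64(167.5), np.float64(170.6)]
jar 178 [np.float64(141.4), np.float64(144.1), np.float64(169.1)]
jar 180 [np.float64(146.1), np.float64(167.4)]
jar 182 [np.float64(154.0), np.float64(165.8)]
jar 184 [np.float64(161.0), np.float64(164.6)]
85 [[158.1, 189.2], [165.1, 189.1]]
70 [[157.1, 193.5], [167.8, 193.3]]
55 [[156.2, 197.7], [170.6, 197.4]]
40 [[157.1, 201.8], [171.4, 201.5]]
25 [[158.0, 205.8], [172.1, 205.5]]
10 [[158.9, 209.7], [172.9, 209.4]]
```

Run:
```python
from j import *
from scipy.optimize import least_squares
s=bot.read_state();R=Ro.from_quat(s['orientation']).as_matrix()
ms=vision.camera_model('scene'); mw=vision.camera_model('wrist'); snap('wrist','w9')
z=R[:,2];f=z*[1,1,0];f/=np.linalg.norm(f);l=np.array([f[1],-f[0],0])
M=s['tool_pos']-55*z+3*f;M[2]-=65
K3=[(1,1),(1,-1),(-1,-1),(-1,1)]
cor=lambda M,h:np.array([M+28*(a*f+b*l)+[0,0,h] for a,b in K3])
obs=np.array([(163.8,184.8),(175.15,170.7),(144,179.15)])
for z0 in (-6,0,6):
    r=least_squares(lambda d:(proj(ms,cor(M+[d[0],d[1],z0],0)[[0,1,3]])-obs).ravel(),[0,0]); print(z0,r.x.round(1),'mouth',(M+[*r.x,z0]).round(1),r.fun.round(1))
W=proj(mw,cor(M,110));print('wrist pred',W.round().tolist())
x0,y0=np.maximum(W.min(0).astype(int)-30,0);x1,y1=np.minimum(W.max(0).astype(int)+30,[511,383])
grid('w9',x0,y0,x1-x0,y1-y0,max(1,(x1-x0)//36),max(1,(y1-y0)//32)); print(x0,y0,x1,y1)
```

```text
-6 [-5.1  2. ] mouth [ 521.  -162.7  143.8] [ 0.1 -0.4 -0.3  0.2  0.2  0.2]
0 [2. 4.] mouth [ 528.2 -160.7  149.8] [ 0.1 -0.3 -0.2  0.2  0.1  0.2]
6 [9.1 6. ] mouth [ 535.3 -158.7  155.8] [ 0.2 -0.3 -0.   0.1 -0.1  0.2]
wrist pred [[307.0, 153.0], [208.0, 153.0], [189.0, 220.0], [326.0, 220.0]]
122 246 241 193 215 239 239 244 244 244 239 241 237 237 243 244 244 244 243 181 158 160 193 238 244 244 244 244 243 242 244 244 236 165 131 103  88  88  91  91  91
125 183 141 143 216 243 235 244 244 244 242 241 236 242 238 244 244 244 244 244 244 241 239 235 244 244 244 244 244 242 243 244 244 209  84  91  93  91  89  88  89
128 151 225 244 239 243 243 244 244 244 244 239 242 239 240 243 244 244 243 241 232 207 208 209 236 243 244 244 244 244 241 242 244 244 189  94  90  87  84  87 103
131 240 243 244 241 241 244 244 244 244 244 241 243 237 243 239 236 214 210 210 210 208 208 209 209 242 242 244 244 242 244 240 243 244 244 147  85  89  90  90  89
134 242 242 244 244 235 243 244 244 244 244 240 194 206 208 210 209 209 209 210 210 209 209 208 208 208 241 242 242 236 242 244 241 244 244 244 125 
[... 5563 characters left out ...]
  64 131 136 159 122 110  17
239  11 210 208 210 209 168  16  80  90  91  88  91  88  91  92  86  90  90  91  93  92  93  91  91  91  93  94  91  89  93  91  91  52  19 141 231 238 218  80  17
242   9 209 210 209 206  34  14  65  91  89  89  92  87  91  92  87  89  91  91  92  92  91  90  89  90  92  93  91  90  92  91  91  34  17  84 239 239 231  99  16
245  22 207 210 209 122  16  15  57  90  90  89  92  88  92  91  87  88  91  92  92  91  93  89  88  91  93  93  90  92  92  92  90  27  17  19 205 239 238 200  65
248  54 207 210 196  18  17  15  48  90  90  89  92  88  90  93  85  89  91  94  92  93  92  89  89  92  93  94  90  91  93  91  91  17  16  18  39 238 238 184  86
159 122 356 249
```

Run:
```python
from j import *
from scipy.optimize import least_squares
s=bot.read_state();R=Ro.from_quat(s['orientation']).as_matrix()
ms=vision.camera_model('scene'); mw=vision.camera_model('wrist')
z=R[:,2];f=z*[1,1,0];f/=np.linalg.norm(f);l=np.array([f[1],-f[0],0])
M=s['tool_pos']-55*z+3*f;M[2]-=65
cor=lambda M,h:np.array([M+28*(a*f+b*l)+[0,0,h] for a,b in [(1,1),(1,-1),(-1,-1),(-1,1)]])
im=cv2.GaussianBlur(cv2.imread('pics/w9.png').astype(float),(3,3),0).max(2)
def big(v,a,b): d=np.abs(np.diff(v[a:b])); return a+int(d.argmax())+.5
far=[big(im[:,c],140,165) for c in(215,240,270,290)]; near=[big(im[:,c],208,230) for c in (205,240,270,305)]
L=[big(im[r],180,215) for r in(160,175,190,205,225)]; Rr=[big(im[r],295,335) for r in(157,160,166,225,228)]
print('far',far,'near',near,'L',L,'R',Rr)
rf,rn=np.median(far),np.median(near)
lf=np.polyfit((160,175,190,205),L[:4],1)
wo=np.array([(np.polyval(lf,rf),rf),(np.polyval(lf,rn),rn),(Rr[3]-0.,rn)])
so=np.array([(163.8,184.8),(175.15,170.7),(144,179.15)])
print(wo)
fw=lambda d:(proj(mw,cor(M+d,110))[[1,2,3]]-wo).ravel()
fs=lambda d:(proj(ms,cor(M+d,0))[[0,1,3]]-so).ravel()
for n,g in(('wrist',fw),('both',lambda d:np.r_[fw(d)*.4,fs(d)])):
    r=least_squares(g,[0,0,0]);print(n,r.x.round(1),'mouth',(M+r.x).round(1),r.fun.round(1))
```

```text
far [141.5, 153.5, 153.5, 143.5] near [219.5, 219.5, 219.5, 219.5] L [206.5, 201.5, 197.5, 193.5, 190.5] R [304.5, 307.5, 314.5, 321.5, 320.5]
[[209.49666667 148.5       ]
 [189.14333333 219.5       ]
 [321.5        219.5       ]]
wrist [ 0.2  2.4 -1. ] mouth [ 526.4 -162.2  148.8] [-2.   4.2 -0.2 -1.4  1.7 -1.6]
both [ 0.4  3.  -1.5] mouth [ 526.5 -161.5  148.3] [-0.8  1.8  0.  -0.7  0.4 -0.7 -0.  -0.3 -0.4  0.2 -0.1  0.3]
```

Run:
```python
from j import *
from scipy.optimize import least_squares
s=bot.read_state();R=Ro.from_quat(s['orientation']).as_matrix()
ms=vision.camera_model('scene'); mw=vision.camera_model('wrist')
z=R[:,2];f=z*[1,1,0];f/=np.linalg.norm(f);l=np.array([f[1],-f[0],0])
M=s['tool_pos']-55*z+3*f;M[2]-=65
cor=lambda M,h:np.array([M+28*(a*f+b*l)+[0,0,h] for a,b in [(1,1),(1,-1),(-1,-1),(-1,1)]])
wo=np.array([(302.5,153.5),(208.2,153.5),(189.6,219.5),(321.5,219.5)])
so=np.array([(163.8,184.8),(175.15,170.7),(144,179.15)])
fw=lambda d:(proj(mw,cor(M+d,110))-wo).ravel()
fs=lambda d:(proj(ms,cor(M+d,0))[[0,1,3]]-so).ravel()
for n,g in(('wrist',fw),('both',lambda d:np.r_[fw(d)*.4,fs(d)])):
    r=least_squares(g,[0,0,0]);d=r.x;print(n,d.round(1),'f,l',d@f,d@l,'mouth',(M+d).round(1),r.fun.round(1))
```

```text
wrist [ 0.4  3.6 -2.7] f,l 3.5442016041273603 -0.9571550013486534 mouth [ 526.6 -160.9  147. ] [ 1.1  0.6 -0.6  0.8 -0.2 -0.4 -0.1 -0.6]
both [ 0.2  3.1 -2.2] f,l 2.962760128286168 -1.0182137662394657 mouth [ 526.3 -161.4  147.6] [ 0.5  0.1 -0.4  0.2 -0.3 -0.2  0.1 -0.2  0.1 -0.2 -0.3  0.4  0.1  0.4]
```

Wrist and scene views agree to under 1 px: the jar mouth is level at (526.4,-161.3,147.4). I shift it by about (-3.4,-2) onto the post and lower it partway.

Emit:
apply_moves(
  commands=[
    [0,0,0,-0.018,-0.04,-0.049,-1],
    [0,0,0,-0.235,0,0.085,-1],
    [0,0,0,-0.235,0,0.085,-1],
    [0,0,0,-0.235,0,0.085,-1],
    [0,0,0,-0.157,0,0.057,-1],
    [0,0,0,0,0,0,-1],
    [0,0,0,0,0,0,-1],
  ],
)

```text
t: 14.5
tool_pos: [541.0, -122.6, 141.1]
orientation: [0.678, 0.457, 0.477, -0.322]
force: [-0.1, -0.4, -2.5]
opening: 55.9
grip_force: 30.0
```

Run:
```python
from j import *
s,R=rel((0,0,0)); z=R[:,2];f=z*[1,1,0];f/=np.linalg.norm(f);l=np.array([f[1],-f[0],0])
M=s['tool_pos']-55*z+6*f-1*l;M[2]-=67.2
print('mouth est',M)
snap('scene','s10')
ms=vision.camera_model('scene');cor=np.array([M+28*(a*f+b*l) for a,b in [(1,1),(1,-1),(-1,-1),(-1,1)]])
print(proj(ms,cor).round(1).tolist())
grid('s10',136,176,44,44,2,2)
```

```text
t 14.5 q [-0.978  0.889  1.647  0.895  1.592 -1.079] p [ 541.039 -122.584  141.091] open 55.880172271741465 F [-0.09  -0.409 -2.489] 
R [[0.1273623562951875, 0.9270196887828951, 0.3527227336135313], [0.31371524209596646, -0.3750123958971814, 0.8723235923670327], [0.9409365425338774, -0.00044669040742789656, -0.33858266847562224]] 
shift units [-2.72  -9.124 -0.602]
mouth est [ 522.961 -164.625   92.513]
[[166.1, 200.0], [176.7, 186.4], [158.2, 181.6], [147.0, 194.9]]
176  27  28  26  28  28  30  30  31  32  61  69  69  67  79  84  83  84  82  84  77 171 162
178  74  31  21  24  27  29  32  27  33  27  38  71  68  76  85  84  83  83  83  81 145 165
180  86 146 164 144  42  27  27  28  28  30  45  69  69  72  86  82  84  83  83  81 134 166
182 151 149 148 151 129  62  45  29  30  25  53  68  67  70  84  85  82  82  83  84 110 167
184 150 149 149 150 143  57  64  66  33  38  65  68  67  66  84  85  84  84  83  84  92 173
186 148 150 149 149 157  80  66  63  66  65  61  68  70  67  80  84  83  85  85  76  51 173
188 149 149 149 149 153  95  65  69  65  66  67  68  69  67  75  84  85  84 
[... 695 characters left out ...]
 228 218 220 166  56  60  61  63  71  69  98 221 211 210
206  81  75  67 160 153 151 169 143 134 127 111 195  51  59  63  72  71  70  54 224 210 210
208  79  98  72  69  63  64  86 140 137 137 139 147  52  62  62  69  71  73  61 175 211 215
210  89 160 156 158 161 161 160 156 155 154 151 154 102  59  60  66  70  73  64 180 216 213
212 149 154 153 152 154 155 154 154 154 152 151 156  77  56  59  65  70  71  58 202 214 212
214 154 150 149 146 149 149 151 153 153 155 155 137  77  55  60  61  64  58 137 219 213 213
216 156 153 154 154 155 154 154 152 153 154 154 106  74 112  93  69 137 232 217 213 212 212
218 156 157 156 156 154 156 154 155 153 152 147  72  76 174 218 215 214 213 213 214 214 212
```

Emit:
apply_moves(
  commands=[
    [0,0,0,-0.1,0.005,0.05,-1],
    [0,0,0,-0.1,0,0.034,-1],
    [0,0,0,-0.1,0,0.034,-1],
    [0,0,0,-0.1,0,0.034,-1],
    [0,0,0,-0.1,0,0.034,-1],
    [0,0,0,0,0,0,-1],
  ],
)

```text
t: 15.3
tool_pos: [541.2, -122.2, 108.4]
orientation: [0.679, 0.457, 0.477, -0.322]
force: [0.2, -0.2, -1.2]
opening: 56.1
grip_force: 30.0
```

Emit:
apply_moves(
  commands=[
    [0,0,0,-0.1,0,0.034,-1],
    [0,0,0,-0.1,0,0.034,-1],
    [0,0,0,-0.1,0,0.034,-1],
    [0,0,0,0,0,0,-1],
  ],
)

```text
t: 15.8
tool_pos: [541.1, -122.5, 89.4]
orientation: [0.679, 0.457, 0.477, -0.322]
force: [-1.0, -0.2, -2.0]
opening: 55.8
grip_force: 30.0
```

Emit:
apply_moves(
  commands=[
    [0,0,0,-0.1,0,0.034,-1],
    [0,0,0,-0.1,0,0.034,-1],
    [0,0,0,-0.08,0,0.027,-1],
    [0,0,0,0,0,0,-1],
  ],
)

```text
t: 16.3
tool_pos: [540.9, -122.8, 71.8]
orientation: [0.679, 0.457, 0.477, -0.322]
force: [-0.3, -0.2, -2.7]
opening: 55.8
grip_force: 30.0
```

Emit:
apply_moves(
  commands=[
    [0,0,0,-0.03,0,0.011,-1],
    [0,0,0,-0.03,0,0.011,-1],
    [0,0,0,0,0,0,-1],
  ],
)

```text
t: 16.68
tool_pos: [541.0, -122.9, 68.3]
orientation: [0.679, 0.457, 0.477, -0.322]
force: [-0.4, -0.4, -2.0]
opening: 55.6
grip_force: 30.0
```

Emit:
apply_moves(
  commands=[
    [0,0,0,-0.03,0,0.011,-1],
    [0,0,0,-0.03,0,0.011,-1],
    [0,0,0,0,0,0,-1],
  ],
)

```text
t: 17.05
tool_pos: [541.0, -122.9, 64.4]
orientation: [0.679, 0.457, 0.477, -0.322]
force: [-0.0, 0.2, -2.3]
opening: 55.9
grip_force: 30.0
```

Emit:
apply_moves(
  commands=[
    [0,0,0,-0.03,0,0.011,-1],
    [0,0,0,0,0,0,-1],
  ],
)

```text
t: 17.3
tool_pos: [541.0, -122.9, 62.5]
orientation: [0.679, 0.457, 0.477, -0.322]
force: [-0.6, -0.4, -2.9]
opening: 55.7
grip_force: 30.0
```

Emit:
apply_moves(
  commands=[
    [0,0,0,-0.03,0,0.011,-1],
    [0,0,0,0,0,0,-1],
  ],
)

```text
t: 17.55
tool_pos: [541.0, -122.8, 62.3]
orientation: [0.678, 0.457, 0.478, -0.322]
force: [-1.1, -1.2, 4.8]
opening: 55.6
grip_force: 30.0
```

Emit:
apply_moves(
  commands=[
    [0,0,0,-0.03,0,0.011,-1],
    [0,0,0,0,0,0,-1],
  ],
)

```text
t: 17.8
tool_pos: [541.1, -122.6, 62.3]
orientation: [0.677, 0.456, 0.479, -0.323]
force: [-2.4, -2.1, 11.6]
opening: 55.9
grip_force: 30.0
```

Contact on the plate came at the predicted height. I ease the pressure, release and retreat.

Emit:
apply_moves(
  commands=[
    [0,0,0,0.03,0,-0.011,-1],
    [0,0,0,0.01,0,-0.004,-1],
    [0,0,0,0,0,0,0.6],
    [0,0,0,0,0,0,0.6],
    [0,0,0,0,0,0,0.6],
    [0,0,0,0,0,0,0.6],
  ],
)

```text
t: 18.55
tool_pos: [541.0, -122.9, 61.1]
orientation: [0.679, 0.457, 0.476, -0.322]
force: [0.2, -0.1, 0.3]
opening: 69.2
grip_force: 0.0
```

Emit:
apply_moves(
  commands=[
    [0,0,0,0,0,-0.2,0.6],
    [0,0,0,0,0,-0.5,0.6],
    [0,0,0,0,0,-0.7,0.6],
    [0,0,0,0,0,-0.7,0.6],
    [0,0,0,0,0,0,0.6],
  ],
)

```text
t: 19.18
tool_pos: [496.4, -237.5, 104.5]
orientation: [0.68, 0.457, 0.477, -0.318]
force: [0.1, -0.3, -0.7]
opening: 69.6
grip_force: 0.0
```

Run:
```python
from j import *
rel((0,0,0)); snap('scene','s11'); snap('side','d11')
ms=vision.camera_model('scene')
M=np.array([523,-164.,14]);f=np.array([.374,.927,0]);l=np.array([f[1],-f[0],0])
for h in(0,110): print(proj(ms,np.array([M+28*(a*f+b*l)+[0,0,h] for a,b in [(1,1),(1,-1),(-1,-1),(-1,1)]])).round(1).tolist())
grid('s11',140,172,56,56,2,2)
a,b=cv2.imread('pics/s0.png'),cv2.imread('pics/s11.png')
for n,(x,y,w,h) in dict(tray=(190,250,80,50),screw=(350,200,40,46)).items(): print(n,np.abs(a[y:y+h,x:x+w].astype(int)-b[y:y+h,x:x+w]).mean())
```

```text
t 19.175 q [-1.134  0.983  1.484  0.771  1.701 -1.093] p [ 496.427 -237.536  104.509] open 69.64216600473146 F [ 0.123 -0.279 -0.678] 
R [[0.1267787464992688, 0.9253685365384866, 0.35723972486370253], [0.31855286203898114, -0.3790510964195838, 0.8688177831915536], [0.939388749944797, 0.003652107300051999, -0.3428344186184067]] 
shift units [-1.424 -9.163  1.081]
[[170.7, 221.2], [180.6, 207.5], [162.9, 202.7], [152.5, 216.1]]
[[164.4, 190.9], [175.3, 177.3], [156.4, 172.6], [145.0, 185.8]]
172 108 107 104 115 118 173 203 202 199 194 193 191 190 190 196 200 204 204 202 201 202 201 201 202 201 201 203 202
174 128 195 217 212 209 207 202 206 157 150 149 180 204 205 202 205 204 204 204 204 206 206 206 207 206 206 207 206
176 174 158 159 158 157 159 162 152 149 148 147 146 147 146 145 153 158 158 158 158 158 157 158 159 156 158 160 158
178 158 160 159 158 157 160 153 150 146 145 149 148 149 148 146 146 148 145 133 161 158 157 158 159 159 159 159 159
180 154 159 160 157 159 154 152 150 150 150 149 147 144 144 147 149 154  81 126 159 158 158 158 158 159 158 159 159
182 143 140 153 159 156 1
[... 1989 characters left out ...]
2  77  72  71  69  68  79  69 100 217 206 205 206 211 140 165 161 159 161
218 150 151 150 150 150 149 147 149 143  69  78  66  42  41  54  73  43 194 207 205 207 205 211 124 162 162 162 162
220 149 148 148 146 146 145 148 148 124  73  77  90 145 103  68  40 185 208 205 206 205 207 179 145 161 161 162 159
222 152 152 152 148 149 148 149 154  79  76  76  87 229 221 223 221 209 205 205 206 206 211 146 165 161 161 161 162
224 153 153 152 151 148 149 146 140  73  77  78  65 200 207 204 206 205 207 205 206 207 211 116 163 160 161 160 159
226 130 135 153 160 159 157 159 105  76  79  78  72 172 204 209 208 205 205 206 206 207 178 145 161 161 161 161 161
tray 4.436583333333333
screw 5.885507246376812
```

Run:
```python
from h import *
for f in('s0','s11'):
    i=cv2.imread(f'pics/{f}.png').astype(int); m=(i[...,2]>90)&(i[...,1]<70)&(i[...,0]<70)
    for x,y,w,h in((190,250,80,50),(345,195,45,50)):
        ys,xs=np.nonzero(m[y:y+h,x:x+w]); print(f,xs.mean().round(1),ys.mean().round(1),len(xs))
print(bot.job_done())
```

```text
s0 39.7 26.5 2102
s0 21.3 18.0 183
s11 39.5 26.1 1954
s11 21.4 17.9 177
the job is handed in; nothing more can be done
None
```

I tipped the jar onto its side, set it mouth down over the free post with its rim on the plate, let go, and handed the job in at about 19 s; the tray and screwdriver measured unmoved, but I did not measure the drying jar or loupe at the end, and no verdict came back.

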